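# Check the winch brake's pad clearance with a taper gauge

## Task

Check that the winch brake is cold: take the pen thermometer from its stand, hold it still for about a second and a half pointing straight down at the round spot on top of the caliper from about 60 mm above, then put it back in its stand and let go. Then take the taper gauge from its rack by its handle and slide its thin blade straight down between the brake disc and the pad until it drags snugly on both, without forcing the pad back, and finish there, still gripping the gauge and holding it motionless at that depth. Leave the friction block, plug gauge and pad template where they are.

Things in the scene. Friction and masses are not known exactly. Their poses are not given: they have to be found in the camera images.
- thermometer: pen infrared thermometer, a loose upright grey cylinder, 26 mm in diameter, standing in its stand on a collar (44 mm in diameter, 7 mm thick). Origin: on its axis at the collar's underside. z up along its axis. The body to grip runs from 7 to 85 mm above the origin; the steel nose (22 mm in diameter, narrowing to 16 mm) reaches 50 mm below it. 120 g
- lens (a point): the thermometer's lens, centre of the nose's lower end, 50 mm below the thermometer's origin; it looks down along the axis
- thermo_stand: fixed aluminium stand: top plate 80 x 60 mm on two side legs (at its x ends), its top face 75 mm above the bench, with a round through hole of 33 mm at its centre in which the thermometer stands, nose down, on its collar (the thermometer's origin is then at the hole's centre, 75 mm above the bench). Origin on the bench under the hole. Stand and gauge rack may be found in either order
- gauge: taper gauge, loose, hanging in its rack, blade down. Origin: at the underside of its flange (40 x 26 x 6 mm, x by y by z), on the centre line, z up. Handle above: 36 mm along x, 16 mm thick along y, from 6 to 64 mm above the origin. Blade below: 20 mm wide along x, 80 mm long, its thickness along y growing evenly from 3 mm at the tip to 9 mm at the flange, the same on both sides. 150 g
- gauge_tip (a point): middle of the blade's lower end, 80 mm below the gauge's origin
- gauge_rack: fixed aluminium rack: top plate 80 x 60 mm, 95 mm above the bench, with a slot of 26 mm (x) by 14 mm (y) in which the gauge hangs on its flange. Origin on the bench under the slot
- brake: brake fixture bolted to the bench: base plate 150 x 190 x 12 mm and an upright steel disc segment, 120 mm along x, 12 mm thick, its gap face in the plane y = 0 of this frame, facing +y. Origin on the bench in that plane. The gap runs along x and opens upwards; z up
- disc_edge (a point): middle of the upper edge of the disc's flat gap face, 86 mm above the bench, at the mouth of the gap. Above it a lip slopes 30 degrees away from the gap up to 97 mm, as a lead-in. Axes as the brake's
- caliper: green caliper housing on the far side of the pad from the disc, fixed to the brake, 90 mm (x) by 50 mm (y), top face 88 mm above the bench, axes parallel to the brake's; origin on the bench under the pad's gap face at rest; it carries the pad and the round spot
- spot (a point): centre of the round, flat, matt rubber spot (32 mm in diameter) on top of the caliper, 92 mm above the bench
- pad_edge (a point): middle of the upper edge of the brown pad's flat gap face, 86 mm above the bench, straight across the gap from disc_edge; lip above like the disc's, mirrored. Pad 90 mm along x. The gap varies, 4.8 to 6.8 mm, so the blade gets snug with its tip some 24 to 55 mm below these edges. The gap is open below for 74 mm, down to the base plate
- pad (a joint): how far the pad is pushed back from the disc (m): 0 at rest. A spring holds it at rest with 3 N and adds 4 N per mm. Snug means about 2 to 10 N between blade and pad, and the pad pushed back by less than 2 mm: about 4 to 10 N of drag felt along the blade, rising over 10 mm or more of travel. A blade off the gap's middle drags on one side first and is pushed across the gap, away from that side
- friction_block: loose brown friction block 90 x 60 x 20 mm, to be left alone; origin under its centre
- plug_gauge: loose brass plug gauge standing upright, 34 mm in diameter, 75 mm high, to be left alone; origin under its centre
- template: loose flat aluminium pad template 120 x 70 x 5 mm with four holes, to be left alone; origin under its centre
Not all that is in view belongs to the job. Several things have the shape of the thermometer; the one meant has the colours described above.

How it is judged:
On the way, in this order (a step that is already met when the one before it is completed fails the run):
1. the thermometer, held upright by the fingers, looks down at the spot, lens 30 to 100 mm above it and within 14 mm of its axis, still for 0.8 s (horizontal distance between lens and spot below 0.014 m and z of lens in the frame of spot between 0.03 and 0.1 m and angle between thermometer's own z axis and vertical below 0.17 rad and linear speed of thermometer below 0.03 m/s and contact force between the fingers and thermometer above 1 N), for 0.8 s.
2. the thermometer is back in its stand, upright on its collar, and let go (horizontal distance between thermometer and thermo_stand below 0.012 m and z of thermometer in the frame of thermo_stand below 0.08 m and angle between thermometer's own z axis and vertical below 0.12 rad and contact force between the fingers and thermometer below 0.1 N), for 0.2 s.
At the end, for the whole second after the job is handed in: Thermometer upright on its collar in its stand (12 mm). Fingers still grip the gauge (over 3 N), still; blade within 10 deg of upright in the gap, tip 15-72 mm below the disc edge, within 40 mm of the middle, over 0.5 N on disc and on pad, pad pushed back under 2 mm (horizontal distance between thermometer and thermo_stand below 0.012 m and z of thermometer in the frame of thermo_stand below 0.08 m and angle between thermometer's own z axis and vertical below 0.12 rad and contact force between the fingers and gauge above 3 N and contact force between gauge and caliper above 0.5 N and contact force between gauge and brake above 0.5 N and value of joint pad below 0.002 m and z of gauge_tip in the frame of disc_edge between -0.072 and -0.015 m and y of gauge_tip in the frame of disc_edge between 0 and 0.0095 m and x of gauge_tip in the frame of disc_edge between -0.04 and 0.04 m and angle between the y axis of gauge and the y axis of brake, either way round below 0.2 rad and angle between gauge's own z axis and vertical below 0.17 rad and linear speed of gauge below 0.01 m/s); the arm keeps its last pose, push and grip.
It fails at once if the blade is forced in: pad pushed back more than 4 mm (value of joint pad above 0.004 m).
It fails at once if the friction block is moved (distance of friction_block from where it was at the start of the episode above 0.03 m).
It fails at once if the plug gauge is moved (distance of plug_gauge from where it was at the start of the episode above 0.03 m).
It fails at once if the template is moved (distance of template from where it was at the start of the episode above 0.03 m).
It also fails if it takes over 72 s, if anything falls off the work surface, if the arm or the gripper's body presses on something with over 40 N, if the wrist force passes 120 N, or if a joint passes its speed limit or range.

## Robot

A 6-joint arm with a two-finger parallel gripper is mounted at the origin on the work surface. World frame = base frame: x ahead of the robot, y to its left, z up, the work surface at z = 0. Lengths are in m, angles in rad, forces in N, time in s.
With the tool pointing down it reaches from about 0.35 to 0.85 m from the base axis. Payload 8.1 kg.
Tool frame: the origin (TCP) lies on the centre line of the jaws, within the pads' length; the fingertips stand 17 mm ahead of it and the grasp point (between the pads) lies 2 mm behind it; z points along the fingers, y is the line along which they close (so a half turn about z gives the same grasp; the last joint's range is limited). The gripper opens to 93 mm and grips with 3 to 60 N. Pads are 15 mm wide; open, the fingers measure 128 mm over their backs; the gripper's body (75 mm by 188 mm) begins 65 mm behind the grasp point.
Start: joints at [-1.237, 0.13, 1.488, -0, 1.523, -0.085], TCP at [0.244, -0.548, 0.236] pointing down, gripper open.
Joint ranges: [-2.96, 2.96], [-0.89, 2.26], [0.02, 2.5], [-1.34, 4.48], [0, 2.73], [-2.66, 2.66]. Speed limits (rad/s): [2.39, 2.39, 2.79, 3.14, 3.14, 3.14].

## Interface

Orientations are given as a rotation vector (axis times angle).
In Python, from plant import status, eyes, robot gives the robot as it stands. The module is installed in compiled form; this text tells all that it offers.
- The arm moves only by the tool servo_tool, never from a script. Its argument "plan" is text: rows parted by semicolons, each of 4 numbers parted by spaces: the shift along the tool's x, y, z in m, then the turn about the tool's z in degrees. A call has 1 to 12 rows; each row is the pose to reach, as a shift and turn from the pose commanded when the call began, along the tool's axes at that moment; what a row does not reach only later rows make up. A row lasts 1/12 s, in which the tool goes at most 41.7 mm and 7.16 degrees, less where a joint would pass 70% of its speed; a pose out of reach is approached as far as the arm can. A call with a gripper value outside its range is refused whole. "grip" is the closure, from -1 (fully open) to 1 (shut), set as the call begins (left out, the last holds). The fingers move at their own pace and stop on an object; "grip_force" is the grip in N (left out, the last holds). Time passes only in rows, so rows that repeat a pose let the fingers close. It gives the time, the measured TCP pose, the force, the opening and the grip force at its end, in the units of the state.
- status.read_state(): the state, without advancing time (a new reading comes with each control period).
- eyes.read_camera(name): name is "scene" or "top" or "wrist"; returns a dict with "image" (384x512x3 uint8, blue, green, red), "fovy" (degrees; the focal length in pixels is half the picture's height over the tangent of half this angle, whatever the lens; pixels are square), "cx", "cy" (the principal point, pixels), "k1" (the pictures are not rectified: a ray, as slopes to the right and down, at radius r is drawn at 1 + k1 r^2 times it, then the intrinsics apply), "world_from_camera" (4x4, takes a point from camera to world coordinates); the wrist camera has in their place "hand_eye" (4x4, takes a point from camera to tool coordinates, whose origin is the TCP and whose axes are the flange's). Camera axes: x right, y down, z forward; pixel columns grow to the right and rows downward; lengths in m; the calibration is good to about 2 mm. A picture is of the moment at which its call begins: read the wrist's pose just before it. There is no depth.
- robot.close_job(): hands the job in; it is judged then, once.
The state is a dict: "t": time; "q": joint angles; "dq": joint speeds; "joint_torque": joint torques, N m; "tool_pos": TCP position; "orientation": TCP orientation; "force": force on the tool from outside, world axes, zero at the start; "wrist_torque": the same for the moment, N m; "opening": finger opening in m; "gripper_force": force on a finger pad.
Only numpy, scipy, OpenCV 4.12 (cv2) and the standard library are available. Lean on these libraries where they do the work, as an engineer would, in place of code of your own. Each camera call takes 0.05 s, during which the arm holds its last target. There are 200 camera calls.

## Working session

There is one attempt and no reset: what is moved stays moved. The work goes in short steps, Python scripts to look and compute and a tool call to move; the robot and the scene stay as the last step left them, time stands still between calls to the robot, and variables do not carry over. Pictures are saved under pics/ and viewed, at most 10 in all, crops included, and the job is handed in when it is done.

Besides the shell and the picture viewer there is one more tool, called as a command line: name --argument value ..., lists and objects as JSON in quotes. servo_tool: Moves the arm, as the interface text tells. Its arguments: {"type":"object","properties":{"plan":{"type":"string"},"grip":{"type":"number"},"grip_force":{"type":"number"}},"required":["plan"]}

```bash
mkdir -p pics; cat > h.py <<'E'
import numpy as np, cv2
from scipy.spatial.transform import Rotation as R
from plant import status, eyes, robot
def cam(n):
    s=status.read_state(); c=eyes.read_camera(n)
    T=c.get("world_from_camera")
    if T is None:
        W=np.eye(4); W[:3,:3]=R.from_rotvec(s["orientation"]).as_matrix(); W[:3,3]=s["tool_pos"]; T=W@np.array(c["hand_eye"])
    c["T"]=np.array(T); f=c["image"].shape[0]/2/np.tan(np.radians(c["fovy"])/2)
    c["K"]=np.array([[f,0,c["cx"]],[0,f,c["cy"]],[0,0,1.]]); c["D"]=np.array([c["k1"],0,0,0.]); return c
def ray(c,uv):
    p=cv2.undistortPoints(np.array([[uv]],float),c["K"],c["D"])[0,0]
    return c["T"][:3,3], c["T"][:3,:3]@np.array([p[0],p[1],1])
def onz(c,uv,z):
    o,d=ray(c,uv); return (o+d*(z-o[2])/d[2])[:2]
def proj(c,P):
    Q=np.linalg.inv(c["T"]); P=np.atleast_2d(P)@Q[:3,:3].T+Q[:3,3]
    return cv2.projectPoints(P,np.zeros(3),np.zeros(3),c["K"],c["D"])[0][:,0]
E
python3 - <<'E'
from h import *
import pickle
d={n:cam(n) for n in("top","scene","wrist")}
pickle.dump(d,open("d0.pkl","wb"))
for n,c in d.items():
    cv2.imwrite(f"pics/{n}0.png",cv2.resize(c["image"],None,fx=1.5,fy=1.5)); print(n,c["fovy"],c["k1"],c["T"].round(3).tolist())
s=status.read_state();print({k:s[k] for k in("t","force","orientation","opening")})
E
```

```text
top 57.16510848002737 -0.01461811870356856 [[0.021, -0.989, 0.147, 0.383], [-1.0, -0.021, -0.003, 0.087], [0.006, -0.147, -0.989, 1.043], [0.0, 0.0, 0.0, 1.0]]
scene 43.49253417686751 -0.13189452961434062 [[-0.777, 0.441, -0.45, 1.08], [0.63, 0.564, -0.534, 0.748], [0.019, -0.698, -0.715, 0.974], [0.0, 0.0, 0.0, 1.0]]
wrist 69.42131291728161 0.003020169591177964 [[0.406, -0.875, -0.265, 0.317], [-0.914, -0.39, -0.115, -0.516], [-0.003, 0.289, -0.957, 0.383], [0.0, 0.0, 0.0, 1.0]]
{'t': 0.15, 'force': array([-0.08720966,  1.29901831,  0.1637762 ]), 'orientation': array([-3.07162894e+00, -6.52674952e-01,  2.47042426e-04]), 'opening': 0.09308537163608765}
```

View pics/top0.png

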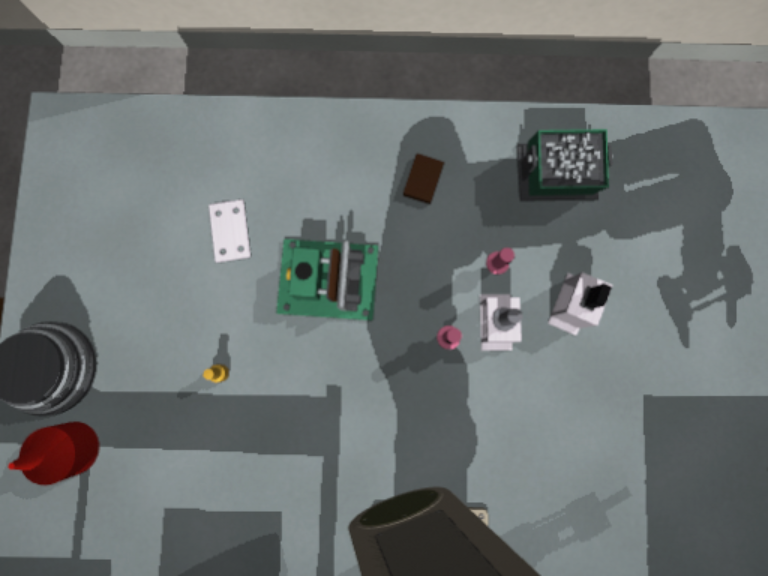

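View pics/scene0.png

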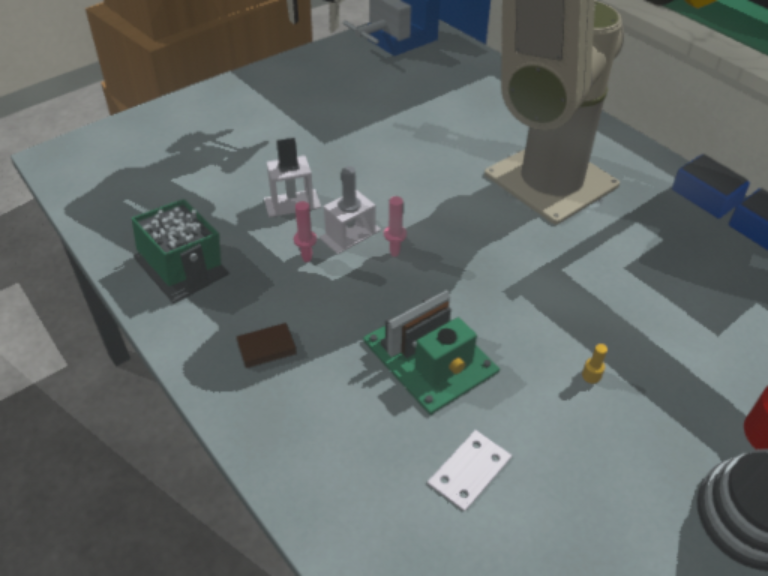

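The top view (768x576 picture) shows the thermometer and its stand at about (505,318), and the rack with the black-handled gauge at (597,295). The brake is at (330,280) with its spot at (304,271), and there are pink decoys at (500,262) and (450,337). The scene view agrees.

```bash
python3 - <<'E'
from h import *
import pickle
d=pickle.load(open("d0.pkl","rb")); c=d["top"]; im=c["image"]
hsv=cv2.cvtColor(im,cv2.COLOR_BGR2HSV)
def S(u,v): return (u/1.5,v/1.5)
for n,p,z in(("thermo top",S(514,316),.16),("stand",S(501,320),.075),("gauge top",S(598,295),.159),("rack",S(590,297),.095),("spot",S(304,271),.092),("pink1",S(500,262),.1),("pink2",S(450,337),.1)): print(n,onz(c,p,z).round(3))
# spot
m=((im.max(2)<60)*255).astype(np.uint8)
k,l,st,ce=cv2.connectedComponentsWithStats(m[165:195,190:215]); print([(st[i].tolist(),(ce[i]+[190,165]).round(1).tolist()) for i in range(1,k)])
a=cv2.resize(im[155:225,175:260],None,fx=4.5,fy=4.5,interpolation=2); b=cv2.resize(im[155:240,310:415],None,fx=3.8,fy=3.8,interpolation=2)
w=cv2.resize(d["wrist"]["image"],None,fx=.6,fy=.6)
H=590;o=np.zeros((600,800,3),np.uint8); o[:a.shape[0],:a.shape[1]]=a;o[:b.shape[0],390:390+b.shape[1]]=b;h=230;o[340:340+h,:307]=w[:h]
cv2.imwrite("pics/m1.png",o)
E
```

```text
thermo top [ 0.456 -0.127]
stand [ 0.455 -0.123]
gauge top [ 0.494 -0.27 ]
rack [ 0.498 -0.281]
spot [0.535 0.239]
pink1 [ 0.558 -0.117]
pink2 [ 0.421 -0.027]
[([23, 3, 2, 4, 6], [213.3, 169.8]), ([7, 10, 11, 11, 96], [201.9, 180.1]), ([21, 11, 4, 18, 48], [212.6, 184.1])]
```

View pics/m1.png

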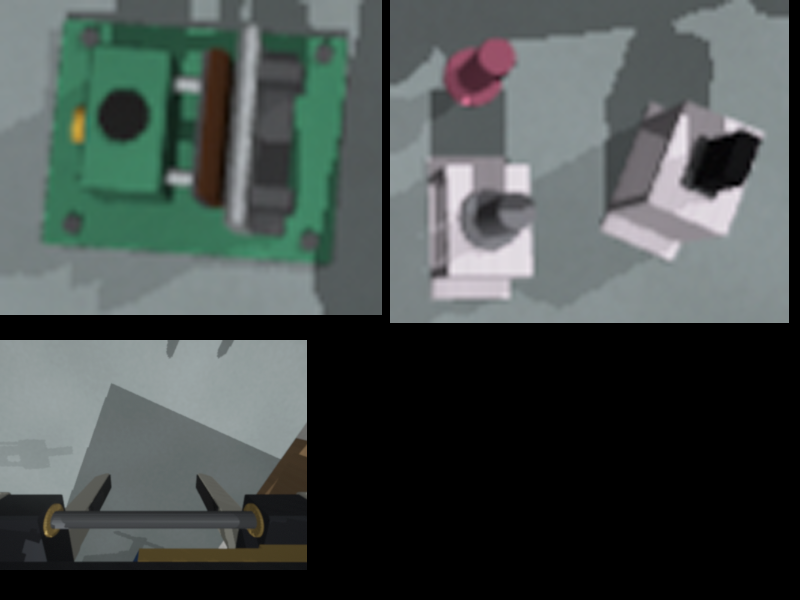

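Crops: the disc runs along the image's vertical, with the pad and caliper on its world +y side. The stand's long axis is roughly along world x and the rack is turned by about -23°. I'm moving over the stands for a close wrist view.

servo_tool --plan "0.02 -0.015 -0.005 2; 0.05 -0.04 -0.015 5; 0.085 -0.065 -0.025 8; 0.12 -0.09 -0.035 11; 0.155 -0.12 -0.04 14; 0.19 -0.145 -0.05 16; 0.225 -0.175 -0.055 18; 0.26 -0.2 -0.06 20; 0.295 -0.228 -0.065 22; 0.325 -0.25 -0.07 23; 0.343 -0.265 -0.07 24; 0.35 -0.271 -0.07 24"

```text
t: 1.15
tool_pos: [0.4556, -0.1535, 0.3063]
orientation: [-3.14, -0.005, -0.003]
force: [0.2, 0.2, 0.2]
opening: 0.093
gripper_force: 0.0
```

servo_tool --plan "0 0 0 0; 0 0 0 0; 0 0 0 0; 0 0 0 0" --grip 0.0

```text
t: 1.48
tool_pos: [0.4529, -0.1596, 0.3053]
orientation: [3.142, -0.003, -0.001]
force: [0.4, -0.5, -0.6]
opening: 0.0707
gripper_force: 0.0
```

```bash
python3 - <<'E'
from h import *
import pickle
c=cam("wrist");pickle.dump(c,open("w1.pkl","wb"));s=status.read_state()
print(s["t"],s["tool_pos"],s["orientation"],s["opening"],s["force"])
cv2.imwrite("pics/w1.png",cv2.resize(c["image"],None,fx=1.5,fy=1.5))
E
```

```text
1.5333 [ 0.45292826 -0.15959493  0.30535646] [ 3.14154213e+00 -3.59455658e-03 -9.12631532e-04] 0.06666589424800917 [-0.56451773 -0.0217891   1.09648423]
```

View pics/w1.png

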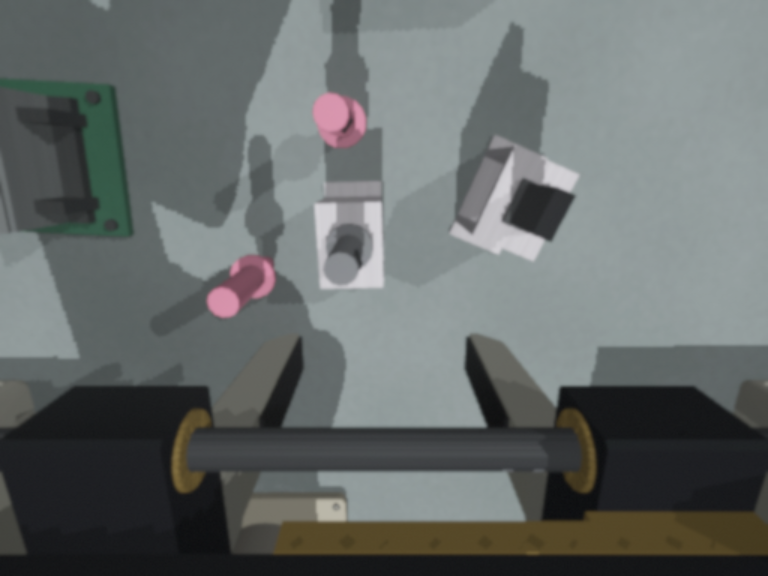

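The wrist view shows the thermometer's top at (343,267) on its stand plate, with corners about (316,204) to (384,287). The gauge handle is at (550,210), and the pink decoys are at (340,118) and (235,288).

```bash
python3 - <<'E'
from h import *
import pickle
c=pickle.load(open("w1.pkl","rb"))
print("th top",onz(c,(343/1.5,267/1.5),.16), "collar",onz(c,(350/1.5,247/1.5),.082))
P=np.array([onz(c,(u/1.5,v/1.5),.075) for u,v in((316,204),(381,201),(384,287),(320,290))]);print(P.mean(0),np.linalg.norm(P-np.roll(P,1,0),axis=1))
Q=np.array([onz(c,(u/1.5,v/1.5),.095) for u,v in((513,148),(578,175),(537,260))]);print((Q[0]+Q[2])/2,Q)
g=cv2.cvtColor(c["image"],cv2.COLOR_BGR2GRAY)
for n,q,z in(("topcirc",(343,267),.16),):
  r=cv2.HoughCircles(cv2.resize(g,None,fx=3,fy=3,interpolation=2)[450:630,600:800],cv2.HOUGH_GRADIENT,1,30,param1=60,param2=12,minRadius=28,maxRadius=55)
  for x in r[0][:4]: print(x, onz(c,((x[0]+600)/3,(x[1]+450)/3),.16))
t=pickle.load(open("d0.pkl","rb"))["top"]
for p in(((123,115)),): print("spot",onz(t,(175+p[0]/4.5,155+p[1]/4.5),.092),onz(t,(201.9,180.1),.092))
B=[onz(t,(175+u/4.5,155+v/4.5),.012) for u,v in((68,18),(350,36),(332,262),(42,242))];print("base",np.round(B,4).tolist())
E
```

```text
th top [ 0.45841508 -0.13102759] collar [ 0.45732511 -0.13009622]
[ 0.45607359 -0.12977617] [0.08102968 0.05849649 0.08073297 0.06122491]
[ 0.49499476 -0.28164474] [[ 0.54209672 -0.26687168]
 [ 0.5205481  -0.32294491]
 [ 0.4478928  -0.2964178 ]]
[81.5 85.5 35. ] [ 0.45785487 -0.12936935]
[98.5 45.5 46.3] [ 0.47267192 -0.13595599]
spot [0.53576654 0.23960807] [0.53700134 0.24084712]
base [[0.6131, 0.2918], [0.6049, 0.1043], [0.4549, 0.1125], [0.4639, 0.3014]]
```

servo_tool --plan "0.0045 -0.015 0.015 0; 0.0045 -0.0295 0.035 0; 0.0045 -0.0295 0.065 0; 0.0045 -0.0295 0.095 0; 0.0045 -0.0295 0.12 0; 0.0045 -0.0295 0.14 0; 0.0045 -0.0295 0.158 0; 0.0045 -0.0295 0.17 0; 0.0045 -0.0295 0.178 0; 0.0045 -0.0295 0.178 0; 0.0045 -0.0295 0.178 0"

```text
t: 2.45
tool_pos: [0.4581, -0.1292, 0.128]
orientation: [3.142, -0.001, 0.0]
force: [0.3, 0.0, 0.2]
opening: 0.0467
gripper_force: 0.0
```

servo_tool --plan "0 0 0 0; 0 0 0 0; 0 0 0 0; 0 0 0 0; 0 0 0 0; 0 0 0 0; 0 0 0 0; 0 0 0 0" --grip 1 --grip_force 15

```text
t: 3.12
tool_pos: [0.4585, -0.1288, 0.1283]
orientation: [3.141, -0.0, 0.002]
force: [-0.3, -0.4, 6.0]
opening: 0.0259
gripper_force: 15.0
```

servo_tool --plan "0 0 -0.005 0; 0 0 -0.02 0; 0 0 -0.045 0; 0 0 -0.07 0; 0 0 -0.095 0; 0 -0.003 -0.115 0; 0.002 -0.015 -0.127 0; 0.007 -0.035 -0.127 0; 0.012 -0.06 -0.127 0; 0.018 -0.09 -0.127 0; 0.024 -0.12 -0.127 0; 0.031 -0.15 -0.127 0"

```text
t: 4.12
tool_pos: [0.4887, 0.0225, 0.2544]
orientation: [3.142, -0.001, -0.001]
force: [0.4, 0.4, -1.4]
opening: 0.0259
gripper_force: 15.0
```

servo_tool --plan "0.006 -0.03 0 0; 0.012 -0.06 0 0; 0.018 -0.09 0 0; 0.024 -0.12 0 0; 0.03 -0.148 0 0; 0.036 -0.172 0 0; 0.041 -0.192 0 0; 0.044 -0.207 0 0; 0.046 -0.215 0 0; 0.047 -0.219 0 0; 0.047 -0.219 0 0; 0.047 -0.219 0 0"

```text
t: 5.12
tool_pos: [0.5361, 0.2395, 0.2546]
orientation: [3.141, -0.001, -0.001]
force: [-0.0, 0.3, -1.3]
opening: 0.0259
gripper_force: 15.0
```

```bash
python3 - <<'E'
from h import *
import pickle
c=cam("wrist");pickle.dump(c,open("w2.pkl","wb"));s=status.read_state()
print(s["t"],s["tool_pos"],s["orientation"],s["opening"],s["force"],s["q"])
cv2.imwrite("pics/w2.png",cv2.resize(c["image"],None,fx=1.5,fy=1.5))
E
```

```text
5.1667 [0.53612939 0.2392674  0.25468514] [ 3.14115372e+00 -1.53384102e-03 -1.39743855e-04] 0.025612426767772895 [ 0.38557378 -0.70439757 -0.68300141] [ 3.32679529e-01  8.85268605e-02  1.49857070e+00 -3.85389806e-04
  1.55472260e+00  1.90445870e+00]
```

View pics/w2.png

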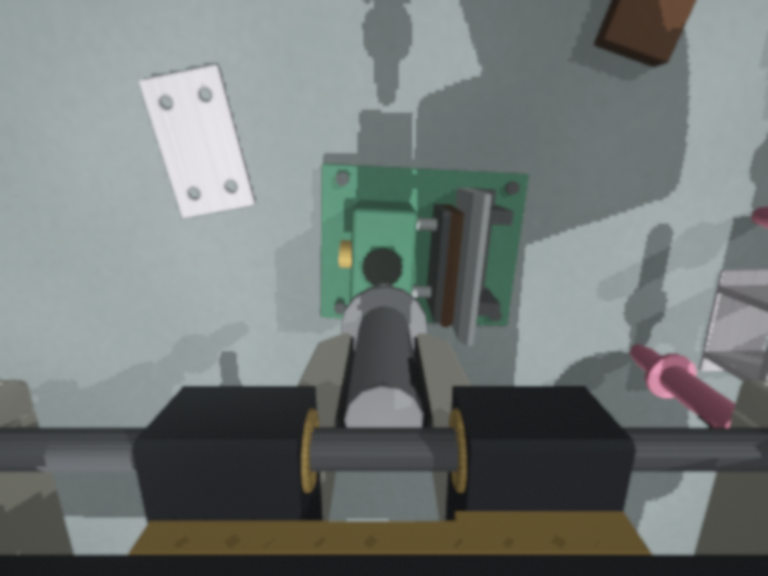

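The wrist view shows the spot at (382,267), with the thermometer collar just below it in the image. The pad and disc lie at about (450,265) and (475,265).

```bash
python3 - <<'E'
from h import *
import pickle
c=pickle.load(open("w2.pkl","rb"))
print("spot",onz(c,(382/1.5,266/1.5),.092),proj(c,[.537,.2405,.092])*1.5)
E
```

```text
spot [0.53801361 0.23958512] [[380.81717434 267.27593396]]
```

servo_tool --plan "0 0 0 0; 0 0 0 0; 0 0 0 0; 0 0 0 0; 0 0 0 0; 0 0 0 0; 0 0 0 0; 0 0 0 0; 0 0 0 0; 0 0 0 0; 0 0 0 0; 0 0 0 0"

```text
t: 6.17
tool_pos: [0.5361, 0.2403, 0.2546]
orientation: [3.142, -0.0, -0.0]
force: [0.3, -0.9, -1.2]
opening: 0.0256
gripper_force: 15.0
```

servo_tool --plan "0 0 0 0; 0 0 0 0; 0 0 0 0; 0 0 0 0; 0 0 0 0; 0 0 0 0; 0 0 0 0; 0 0 0 0"

```text
t: 6.83
tool_pos: [0.5361, 0.2403, 0.2546]
orientation: [-3.142, 0.0, 0.0]
force: [-0.1, -0.2, -0.5]
opening: 0.0259
gripper_force: 15.0
```

servo_tool --plan "-0.002 0.01 0 0; -0.006 0.03 0 0; -0.012 0.06 0 0; -0.018 0.09 0 0; -0.024 0.12 0 0; -0.03 0.15 0 0; -0.036 0.18 0 0; -0.042 0.21 0 0; -0.048 0.24 0 0; -0.055 0.27 0 0; -0.061 0.298 0 0; -0.067 0.322 0 0"

```text
t: 7.83
tool_pos: [0.4681, -0.084, 0.2548]
orientation: [3.141, -0.001, 0.0]
force: [0.7, -0.5, -1.2]
opening: 0.0259
gripper_force: 15.0
```

servo_tool --plan "-0.005 0.02 0 0; -0.009 0.035 0 0; -0.011 0.044 0 0; -0.011 0.047 0 0; -0.011 0.047 0.005 0; -0.011 0.047 0.02 0; -0.011 0.047 0.035 0; -0.011 0.047 0.05 0; -0.011 0.047 0.065 0; -0.011 0.047 0.08 0; -0.011 0.047 0.093 0; -0.011 0.047 0.105 0"

```text
t: 8.83
tool_pos: [0.4579, -0.1275, 0.1482]
orientation: [-3.141, -0.002, 0.001]
force: [-0.0, 1.1, -1.2]
opening: 0.0257
gripper_force: 15.0
```

servo_tool --plan "0 0 0.007 0; 0 0 0.013 0; 0 0 0.018 0; 0 0 0.021 0; 0 0 0.0215 0; 0 0 0.0215 0"

```text
t: 9.33
tool_pos: [0.4584, -0.1289, 0.1285]
orientation: [3.141, -0.0, 0.001]
force: [-0.9, 0.4, -1.2]
opening: 0.0261
gripper_force: 15.0
```

servo_tool --plan "0 0 0 0; 0 0 0 0; 0 0 0 0; 0 0 0 0; 0 0 -0.005 0; 0 0 -0.02 0; 0 0 -0.045 0; 0 0 -0.075 0; 0 0 -0.105 0; 0 0 -0.135 0; 0 0.01 -0.155 0; -0.002 0.03 -0.16 2" --grip 0.0

```text
t: 10.33
tool_pos: [0.4579, -0.1584, 0.2937]
orientation: [3.139, -0.05, 0.011]
force: [0.2, -0.7, -0.2]
opening: 0.0463
gripper_force: 0.0
```

servo_tool --plan "-0.004 0.03 0 5; -0.008 0.06 0 10; -0.012 0.085 0 15; -0.016 0.105 0 20; -0.016 0.11 0 21; -0.016 0.11 0 21; -0.016 0.11 0 21; -0.016 0.11 0 21"

```text
t: 11.0
tool_pos: [0.4365, -0.2671, 0.2883]
orientation: [-3.079, 0.622, -0.0]
force: [0.5, -0.5, 0.0]
opening: 0.0466
gripper_force: 0.0
```

```bash
python3 - <<'E'
from h import *
import pickle
c=cam("wrist");pickle.dump(c,open("w3.pkl","wb"));s=status.read_state()
print(s["t"],s["tool_pos"],s["orientation"],s["opening"],s["force"],s["q"])
im=c["image"];p=proj(c,[.495,-.282,.1])[0];print(p)
x,y=(p-[100,75]).astype(int).clip(0);y=min(y,384-150);x=min(x,512-200);print(x,y)
o=np.vstack([cv2.resize(im[y:y+150,x:x+200],None,fx=3,fy=3,interpolation=2)])
o2=cv2.resize(im,None,fx=.38,fy=.38); F=np.zeros((450,800,3),np.uint8);F[:,:600]=o;F[:o2.shape[0],602:602+o2.shape[1]]=o2[:, :198]
cv2.imwrite("pics/w3.png",F)
E
```

```text
11.05 [ 0.43659951 -0.26703767  0.28829848] [-3.07908132e+00  6.22213673e-01 -3.29978675e-04] 0.04656391738595361 [-0.16149502 -0.33670761 -0.47509044] [-6.49374867e-01 -1.26319745e-01  1.65006550e+00  3.37207305e-04
  1.61777628e+00  1.32022240e+00]
[247.19593042 125.13246402]
147 50
```

View pics/w3.png

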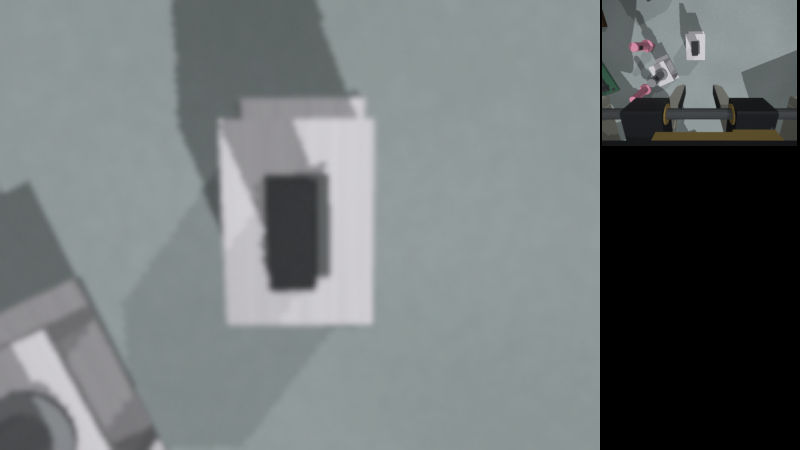

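The crop shows the gauge handle's top spanning (265..316, 176..290). The plate corners are (219,118), (374,118), (374,324) and (226,326), nearly aligned with the tool.

```bash
python3 - <<'E'
from h import *
import pickle
c=pickle.load(open("w3.pkl","rb"))
f=lambda u,v,z: onz(c,(147+(u+.5)/3-.5,50+(v+.5)/3-.5),z)
P=np.array([f(u,v,.095) for u,v in((219,118),(374,118),(374,324),(226,326))])
H=np.array([f(u,v,.159) for u,v in((265,176),(316,176),(317,290),(267,290))])
R0=R.from_rotvec([-3.07908,.62221,0]).as_matrix(); tcp=np.array([.4366,-.26704])
for A in(P,H):
    print(A.mean(0),np.linalg.norm(A-np.roll(A,1,0),axis=1), "tool", R0[:2,:2].T@(A.mean(0)-tcp))
    for i,j in((3,0),(2,1)):
        d=R0[:2,:2].T@(A[j]-A[i]); print(np.degrees(np.arctan2(d[1],d[0])))
    d=R0[:2,:2].T@(A[1]-A[0]); print(" short",np.degrees(np.arctan2(d[1],d[0])))
E
```

```text
[ 0.49573022 -0.28072131] [0.0811949  0.05995904 0.0803681  0.06143994] tool [ 0.05980294 -0.01035229]
0.1249395107186934
-0.9257004529749627
 short 90.01893473294474
[ 0.4967415  -0.28094215] [0.03641815 0.01634969 0.03641855 0.01666489] tool [ 0.06082061 -0.01054146]
0.20624389972240625
-0.28964037181344293
 short 90.01814103199146
```

servo_tool --plan "0.02 -0.003 0.005 0; 0.04 -0.007 0.015 0; 0.055 -0.0095 0.035 0; 0.0605 -0.0105 0.06 0; 0.0605 -0.0105 0.085 0; 0.0605 -0.0105 0.11 0; 0.0605 -0.0105 0.13 0; 0.0605 -0.0105 0.145 0; 0.0605 -0.0105 0.153 0; 0.0605 -0.0105 0.155 0; 0.0605 -0.0105 0.155 0; 0.0605 -0.0105 0.155 0"

```text
t: 12.05
tool_pos: [0.4968, -0.2822, 0.1345]
orientation: [3.078, -0.625, 0.003]
force: [0.9, 0.5, 0.1]
opening: 0.0467
gripper_force: 0.0
```

servo_tool --plan "0 0 0 0; 0 0 0 0; 0 0 0 0; 0 0 0 0; 0 0 0 0; 0 0 0 0; 0 0 0 0; 0 0 0 0" --grip 1 --grip_force 30

```text
t: 12.72
tool_pos: [0.4961, -0.2821, 0.1333]
orientation: [-3.078, 0.626, -0.0]
force: [0.3, 0.6, 1.9]
opening: 0.0158
gripper_force: 30.0
```

servo_tool --plan "0 0 -0.005 0; 0 0 -0.02 0; 0 0 -0.045 0; 0 0 -0.07 0; 0 0 -0.1 0; 0 0 -0.13 0; 0 0 -0.155 0; 0 0 -0.168 0; 0 0 -0.17 0"

```text
t: 13.47
tool_pos: [0.497, -0.2829, 0.3067]
orientation: [3.076, -0.626, 0.008]
force: [-0.0, 0.2, -1.1]
opening: 0.0158
gripper_force: 30.0
```

servo_tool --plan "-0.008 -0.015 0 -1; -0.021 -0.038 0 -2; -0.036 -0.067 0 -4; -0.052 -0.096 0 -6; -0.068 -0.125 0 -8; -0.084 -0.154 0 -10; -0.1 -0.183 0 -12; -0.116 -0.212 0 -14; -0.132 -0.241 0 -16; -0.148 -0.27 0 -18; -0.164 -0.3 0 -19.5; -0.18 -0.33 0 -19.5"

```text
t: 14.47
tool_pos: [0.4581, 0.0934, 0.3009]
orientation: [3.14, -0.094, -0.005]
force: [0.4, -0.1, -1.2]
opening: 0.0156
gripper_force: 30.0
```

servo_tool --plan "-0.006 -0.03 0 0; -0.012 -0.055 0 0; -0.015 -0.075 0 0; -0.017 -0.088 0 0; -0.018 -0.095 0 0; -0.018 -0.098 0 0; -0.018 -0.098 0 0; -0.018 -0.098 0 0; -0.018 -0.098 0 0"

```text
t: 15.22
tool_pos: [0.4475, 0.1901, 0.3028]
orientation: [3.14, -0.098, -0.001]
force: [0.1, -0.8, -1.7]
opening: 0.0156
gripper_force: 30.0
```

```bash
python3 - <<'E'
from h import *
import pickle
c=cam("wrist");pickle.dump(c,open("w4.pkl","wb"));s=status.read_state()
print(s["t"],s["tool_pos"],s["orientation"],s["opening"],s["force"],s["q"])
im=c["image"];p=proj(c,[.535,.19,.086])[0];print(p)
x,y=(p-[100,75]).astype(int).clip(0);y=min(y,384-150);x=min(x,512-200);print(x,y)
cv2.imwrite("pics/w4.png",cv2.resize(im[y:y+150,x:x+200],None,fx=4,fy=4,interpolation=2))
E
```

```text
15.2667 [0.44752376 0.19009098 0.30297869] [ 3.13979558e+00 -9.79909849e-02 -2.44205776e-04] 0.016165064896240734 [-0.36434136  0.25502362 -2.00598064] [ 2.96323721e-01 -1.98988472e-01  1.68853193e+00 -2.04717568e-04
  1.65228272e+00  1.92950186e+00]
[250.49659828 100.72228928]
150 25
```

View pics/w4.png

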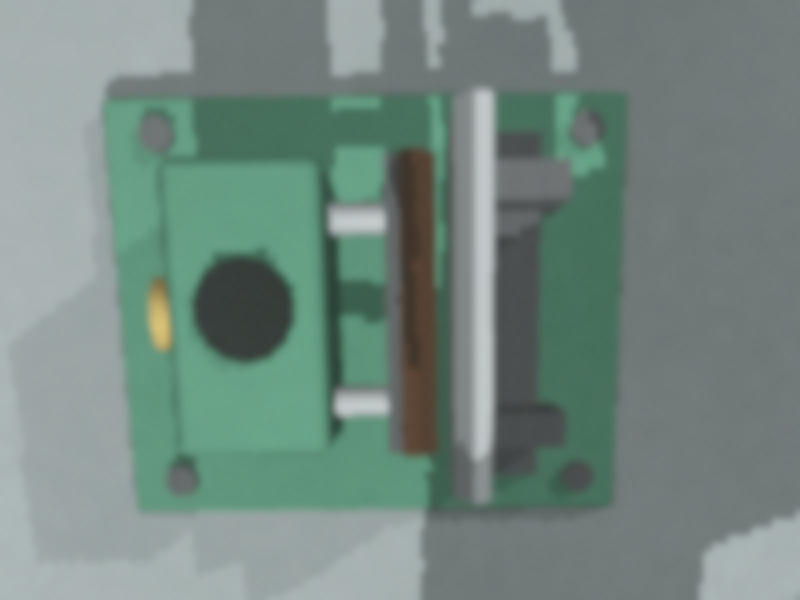

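The crop shows the pad's gap edge at u≈435 and the disc's gap edge at u≈453, with the lips either side. That makes the gap about 5.8 mm wide and nearly parallel to the tool's x axis.

```bash
python3 - <<'E'
from h import *
import pickle
c=pickle.load(open("w4.pkl","rb")); im=c["image"].astype(float)
for v in(70,85,100,115,130):
    print(v,[tuple(int(a) for a in im[v-3:v+4,u].mean(0)) for u in range(250,276)])
s=R.from_rotvec([3.13979558,-.0979909,-.00024]).as_matrix();tcp=np.array([.44752,.19009,.30298])
def T(u,v,z):
    o,d=ray(c,(u,v)); p=o+d*(z-o[2])/d[2]; return (s.T@(p-tcp)*1000).round(2)
q=lambda u:150+(u+.5)/4-.5; r=lambda v:25+(v+.5)/4-.5
for n,u,v,z in(("disc",453,120,.086),("disc",453,480,.086),("pad",435,160,.086),("pad",435,445,.086),("disctop end",472,92,.097),("disctop end",472,500,.097),("padlip",418,160,.097),("disclip",472,300,.097),("padtop",405,152,.097),("pad bot",405,452,.097),("cal",165,162,.088),("cal",320,160,.088),("cal",180,449,.088),("cal",328,447,.088)):print(n,T(q(u),r(v),z))
print("cam",(s.T@(c["T"][:3,3]-tcp)*1000).round(1),(s.T@c["T"][:3,:3]).round(3).tolist())
E
```

```text
70 [(48, 56, 64), (44, 53, 63), (44, 53, 64), (46, 57, 70), (49, 62, 79), (51, 65, 84), (52, 66, 85), (59, 74, 84), (83, 103, 85), (104, 127, 86), (102, 123, 79), (90, 105, 73), (92, 97, 84), (111, 111, 105), (129, 128, 122), (135, 134, 128), (136, 136, 131), (145, 144, 139), (167, 167, 161), (190, 189, 183), (199, 198, 192), (199, 198, 192), (189, 188, 182), (161, 160, 155), (130, 129, 124), (118, 117, 112)]
85 [(64, 70, 75), (46, 56, 65), (43, 53, 63), (43, 54, 65), (45, 57, 71), (49, 62, 80), (51, 65, 84), (56, 71, 85), (80, 100, 87), (107, 131, 90), (109, 133, 85), (95, 113, 76), (93, 100, 83), (111, 112, 104), (128, 128, 122), (134, 134, 128), (136, 136, 130), (144, 144, 138), (167, 166, 160), (190, 189, 183), (199, 198, 192), (199, 197, 192), (187, 185, 180), (151, 150, 145), (105, 105, 100), (84, 84, 80)]
100 [(69, 76, 86), (49, 60, 73), (43, 54, 65), (45, 56, 70), (49, 62, 80), (51, 65, 84), (51, 65, 85), (52, 67, 84), (61, 76, 79), (73, 89, 70), (78, 94, 63), (80, 93, 66), (90, 96, 81), (111, 112, 104), (128, 128, 122), (134, 134, 128), (135, 135, 129), (143, 143, 138), (166
[... 731 characters left out ...]
(126, 126, 119), (133, 133, 127), (135, 134, 128), (143, 142, 137), (166, 165, 159), (189, 188, 182), (197, 197, 190), (194, 194, 187), (176, 176, 169), (133, 132, 127), (89, 89, 84), (76, 76, 72)]
disc [139.92   9.71 216.96]
disc [ 32.54  10.52 216.98]
pad [128.91   4.35 216.96]
pad [ 43.86   4.58 216.97]
disctop end [145.47  14.88 205.96]
disctop end [ 27.61  16.36 205.98]
padlip [127.45  -0.75 205.96]
disclip [ 88.39  15.6  205.97]
padtop [129.6   -4.55 205.96]
pad bot [ 42.78  -5.   205.97]
cal [128.09 -77.   214.94]
cal [128.65 -30.3  214.95]
cal [ 42.8  -77.96 214.95]
cal [ 43.43 -30.05 214.97]
cam [  80.2    1.  -148.6] [[-0.0, -0.957, -0.289], [1.0, -0.0, -0.0], [0.0, -0.289, 0.957]]
```

```bash
python3 - <<'E'
from h import *
import pickle
c=pickle.load(open("w4.pkl","rb")); im=c["image"]
cv2.imwrite("pics/w4b.png",cv2.resize(im[150:250,200:312],None,fx=5,fy=5,interpolation=2))
s=R.from_rotvec([3.13979558,-.0979909,-.00024]).as_matrix();tcp=np.array([.44752,.19009,.30298])
f=lambda p:(proj(c,tcp+s@np.array(p)/1000)[0]-[200,150])*5+2
for y in(-3,0,3):print(y,f([10,y,118]),f([20,y*13/3,38]))
E
```

```text
-3 [260.06780616 154.32067182] [181.3178796  229.97785072]
0 [275.15724796 154.31819245] [273.21128623 229.96331389]
3 [290.2467539 154.3156774] [365.10691569 229.94946249]
```

View pics/w4b.png

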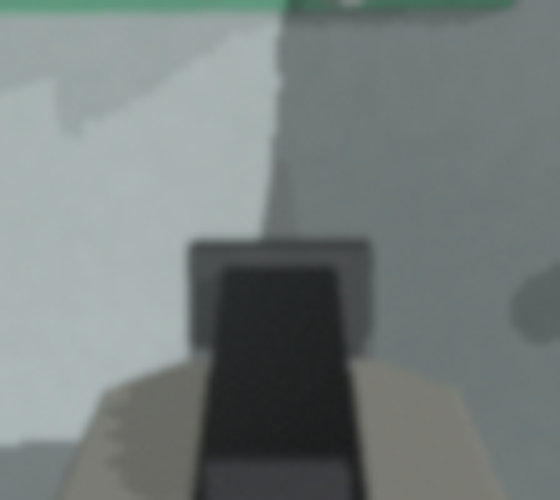

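The crop shows the flange at (190..372, 240) and a faint blade tip at about (285,165). Both sit 1–2 mm to tool +y of the prediction, so I'll aim the gap shift at +5.4 mm.

servo_tool --plan "0.01 0.001 0 0; 0.03 0.002 0 -0.4; 0.052 0.0035 0 -0.4; 0.07 0.005 0.005 -0.4; 0.081 0.0054 0.015 -0.4; 0.0865 0.0054 0.03 -0.4; 0.0865 0.0054 0.048 -0.4; 0.0865 0.0054 0.062 -0.4; 0.0865 0.0054 0.073 -0.4; 0.0865 0.0054 0.078 -0.4; 0.0865 0.0054 0.078 -0.4; 0.0865 0.0054 0.078 -0.4"

```text
t: 16.27
tool_pos: [0.5336, 0.1801, 0.2256]
orientation: [-3.14, 0.085, -0.001]
force: [-0.3, 0.4, -1.9]
opening: 0.0156
gripper_force: 30.0
```

servo_tool --plan "0 0 0 0; 0 0 0 0; 0 0 0 0"

```text
t: 16.52
tool_pos: [0.5338, 0.1804, 0.2262]
orientation: [-3.14, 0.085, -0.003]
force: [0.0, -0.1, -1.1]
opening: 0.0159
gripper_force: 30.0
```

```bash
python3 - <<'E'
from h import *
import pickle
c=cam("wrist");pickle.dump(c,open("w5.pkl","wb"));s=status.read_state()
print(s["t"],s["tool_pos"],s["orientation"],s["opening"],s["force"],s["wrist_torque"])
im=c["image"]
cv2.imwrite("pics/w5.png",cv2.resize(im[130:240,190:330],None,fx=5,fy=5,interpolation=2))
Rm=R.from_rotvec(s["orientation"]).as_matrix()
f=lambda p:((proj(c,s["tool_pos"]+Rm@np.array(p)/1000)[0]-[190,130])*5+2).round()
for y in(-3,0,3):print(y,f([10,y,118]),f([20,y*13/3,38]), f([40,y,138]))
E
```

```text
16.5667 [0.53371608 0.18039533 0.22602255] [-3.14007055e+00  8.49161597e-02 -2.17268327e-03] 0.016069064345915363 [-0.21386364  0.78545559 -1.83151018] [-0.03341921  0.07072834  0.00154892]
-3 [311. 255.] [232. 330.] [311.  90.]
0 [326. 255.] [324. 330.] [326.  90.]
3 [341. 255.] [416. 330.] [340.  90.]
```

View pics/w5.png

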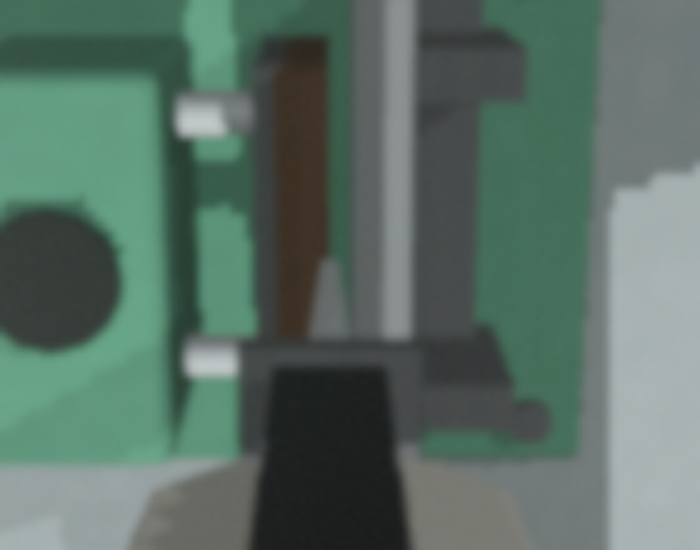

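The crop shows the tip at (329,258), the pad edge at u=328 and the disc edge at u≈352. The tip needs about +2.2 mm in y to be centred, and the yaw is good.

servo_tool --plan "0 0.0015 0 0; 0 0.0022 0 0; 0 0.0022 0.003 0; 0 0.0022 0.008 0; 0 0.0022 0.013 0; 0 0.0022 0.018 0; 0 0.0022 0.023 0; 0 0.0022 0.028 0; 0 0.0022 0.033 0; 0 0.0022 0.037 0; 0 0.0022 0.04 0; 0 0.0022 0.04 0"

```text
t: 17.57
tool_pos: [0.5328, 0.178, 0.1842]
orientation: [3.14, -0.085, -0.002]
force: [0.0, -0.2, -1.1]
opening: 0.0163
gripper_force: 30.0
```

servo_tool --plan "0 0 0.001 0; 0 0 0.002 0; 0 0 0.003 0; 0 0 0.004 0; 0 0 0.005 0; 0 0 0.005 0; 0 0 0.005 0"

```text
t: 18.15
tool_pos: [0.5332, 0.1781, 0.1801]
orientation: [3.14, -0.085, -0.0]
force: [0.5, 0.7, -1.0]
opening: 0.0157
gripper_force: 30.0
```

servo_tool --plan "0 0 0.001 0; 0 0 0.002 0; 0 0 0.003 0; 0 0 0.003 0; 0 0 0.003 0; 0 0 0.003 0"

```text
t: 18.65
tool_pos: [0.5332, 0.1781, 0.1771]
orientation: [-3.14, 0.085, 0.0]
force: [0.3, -0.4, -1.2]
opening: 0.0157
gripper_force: 30.0
```

```bash
python3 -c "
from h import *
s=status.read_state();print(s['t'],s['tool_pos'],s['force'],s['wrist_torque'])"
```

```text
18.65 [0.53320918 0.178087   0.17712874] [ 0.32440907 -0.40861049 -1.23337051] [0.0276988  0.02541817 0.04382934]
```

servo_tool --plan "0 0 0.001 0; 0 0 0.002 0; 0 0 0.003 0; 0 0 0.003 0; 0 0 0.003 0; 0 0 0.003 0"

```text
t: 19.15
tool_pos: [0.5332, 0.178, 0.1741]
orientation: [3.14, -0.085, -0.0]
force: [-0.3, 0.2, -1.4]
opening: 0.0157
gripper_force: 30.0
```

servo_tool --plan "0 0 0.001 0; 0 0 0.002 0; 0 0 0.003 0; 0 0 0.003 0; 0 0 0.003 0; 0 0 0.003 0"

```text
t: 19.65
tool_pos: [0.5331, 0.178, 0.171]
orientation: [3.14, -0.085, -0.0]
force: [-0.4, -0.5, -1.2]
opening: 0.0158
gripper_force: 30.0
```

servo_tool --plan "0 0 0.001 0; 0 0 0.002 0; 0 0 0.002 0; 0 0 0.002 0; 0 0 0.002 0"

```text
t: 20.07
tool_pos: [0.5333, 0.178, 0.169]
orientation: [3.14, -0.085, 0.0]
force: [0.5, -1.3, -1.8]
opening: 0.0162
gripper_force: 30.0
```

servo_tool --plan "0 0 0.001 0; 0 0 0.002 0; 0 0 0.002 0; 0 0 0.002 0; 0 0 0.002 0"

```text
t: 20.48
tool_pos: [0.5334, 0.178, 0.1673]
orientation: [3.14, -0.085, 0.001]
force: [0.2, -1.3, 0.2]
opening: 0.0159
gripper_force: 30.0
```

servo_tool --plan "0 0 0.001 0; 0 0 0.002 0; 0 0 0.002 0; 0 0 0.002 0; 0 0 0.002 0"

```text
t: 20.9
tool_pos: [0.5333, 0.1781, 0.1652]
orientation: [-3.14, 0.085, -0.0]
force: [0.8, -2.0, 0.7]
opening: 0.0159
gripper_force: 30.0
```

servo_tool --plan "0 0 0.001 0; 0 0 0.002 0; 0 0 0.002 0; 0 0 0.002 0; 0 0 0.002 0"

```text
t: 21.32
tool_pos: [0.5333, 0.1781, 0.1631]
orientation: [-3.14, 0.085, -0.0]
force: [0.8, -1.1, 2.1]
opening: 0.0159
gripper_force: 30.0
```

servo_tool --plan "0 0.0002 0.001 0; 0 0.0004 0.002 0; 0 0.0004 0.002 0; 0 0.0004 0.002 0; 0 0.0004 0.002 0"

```text
t: 21.73
tool_pos: [0.5333, 0.178, 0.1613]
orientation: [-3.14, 0.085, -0.001]
force: [0.4, 1.3, 3.5]
opening: 0.0157
gripper_force: 30.0
```

servo_tool --plan "0 0 0 0; 0 0 0 0"

```text
t: 21.9
tool_pos: [0.5333, 0.178, 0.1614]
orientation: [-3.14, 0.085, -0.001]
force: [0.3, 1.9, 3.9]
opening: 0.0159
gripper_force: 30.0
```

servo_tool --plan "0 0 0 0; 0 0 0 0"

```text
t: 22.07
tool_pos: [0.5333, 0.178, 0.1614]
orientation: [-3.14, 0.085, -0.001]
force: [0.8, 2.8, 4.5]
opening: 0.0158
gripper_force: 30.0
```

servo_tool --plan "0 -0.0002 0.001 0; 0 -0.0002 0.002 0; 0 -0.0002 0.002 0; 0 -0.0002 0.002 0; 0 -0.0002 0.002 0"

```text
t: 22.48
tool_pos: [0.5334, 0.1781, 0.1595]
orientation: [-3.14, 0.085, -0.001]
force: [1.0, 1.9, 5.5]
opening: 0.0159
gripper_force: 30.0
```

servo_tool --plan "0 0 0 0; 0 0 0 0; 0 0 0 0"

```text
t: 22.73
tool_pos: [0.5334, 0.1781, 0.1594]
orientation: [-3.14, 0.085, -0.001]
force: [-0.1, 1.5, 4.9]
opening: 0.0158
gripper_force: 30.0
```

servo_tool --plan "0 0 0 0; 0 0 0 0; 0 0 0 0"

```text
t: 22.98
tool_pos: [0.5334, 0.1781, 0.1594]
orientation: [-3.14, 0.085, -0.001]
force: [1.0, 1.7, 5.3]
opening: 0.0159
gripper_force: 30.0
```

```bash
python3 - <<'E'
from h import *
a=cam("top")["image"][165:245,310:370]; b=cam("scene")["image"][90:250,170:370]
o=np.zeros((560,800,3),np.uint8);A=cv2.resize(a,None,fx=4,fy=4);o[:320,:240]=A;B=cv2.resize(b,None,fx=2.7,fy=2.7);o[:B.shape[0],250:250+B.shape[1]]=B
cv2.imwrite("pics/fin.png",o)
F=[]
for _ in range(6):
    cam("top");F.append(status.read_state()["force"])
print(np.mean(F,0),status.read_state()["gripper_force"])
E
```

```text
[0.65656003 1.66986187 5.39569406] 30.00135362148285
```

View pics/fin.png

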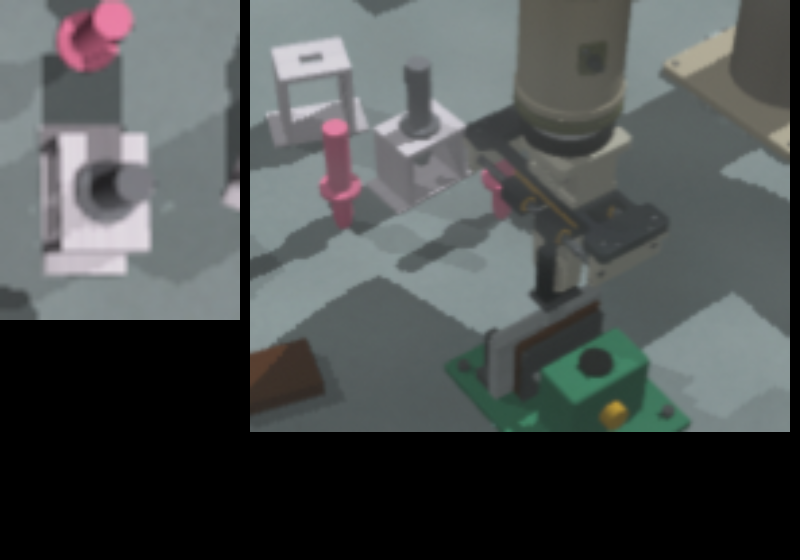

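The thermometer stands upright on its collar in its stand (at about (417,100) in the scene crop). The gauge is in the gap at about (553,290), with a steady drag of about 6.7 N.

```bash
python3 -c "
from plant import robot;print(robot.close_job())"
```

```text
the job is handed in; nothing more can be done
None
```

The job is handed in, with no verdict returned: the thermometer was held over the spot for about 1.7 s and is back in its stand, and the gauge is gripped in the gap with its tip about 45 mm below the disc edge, dragging at a steady 6.7 N or so.

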